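# Snap the cover plates onto the curing carousel

### The job

Load the curing carousel: set every aluminium cover plate that lies on the bench on the empty fixture at the front of the index table (the side nearest the robot, the only one clear of the heater hood), press it down evenly until all four snap studs have clicked through and it lies flat on their shoulders, then push the table round to its next detent so that the plate goes in under the hood and an empty fixture comes to the front. Finish with every plate clicked home under the hood, an empty fixture at the front and the table at rest in a detent; do not knock over or shift the tape roll, the tin, the jar or the cork box.

Things in the scene. Friction and masses are not known exactly. Their poses are not given: they have to be found in the camera images.
- index_base: fixed base of the index table. Origin on the bench under the turning axis, z up; its -x side is the front (loading side), turned roughly towards the robot. A detent plunger block, 45 mm high, stands at the back left of the rim, under the hood
- hood (a point): centre of the heater hood, a flat grid of steel slats fixed over the sides and back of the table: underside 141 mm, top 154 mm above the bench; in the base's frame it spans x = -60 to +195 mm, y = +-225 mm, on four 20 mm square legs at x = -45 and +180, y = +-215 mm
- index_disc (a joint): angle of the disc (rad), positive anticlockwise from above, turns freely either way, 0 at the start. Sprung detents every quarter turn (0, +-1.571, +-3.142, ..): some 0.15 rad before one there is a bump to push over (top at about 0.07 rad), then the disc is pulled in and centred. Leaving or entering takes 5 to 10 N at a post. Disc 360 mm across, its top 45 mm above the bench
- index_axis (a point): point on the turning axis at the height of the disc's top face (45 mm above the bench)
- front_station (a point): fixed point of the base: where the centre of the front fixture stands at a detent; 115 mm in front of the axis, at the height of the stud shoulders (60 mm above the bench)
- nest0 (a point): centre of fixture 0 on the disc (at the front at the start), 115 mm from the axis, 60 mm above the bench at the stud shoulders; x along a plate's long side (tangential), y towards the axis. Four studs at x = +-50, y = +-27 mm: a 20 mm round shoulder 15 mm high, on it a 9 mm round-nosed stem 28 mm high with a sprung leaf slanting down on its outer x side
- nest1 (a point): fixture 1, a quarter turn anticlockwise of fixture 0, otherwise like it. On any fixture a plate let down on the stems stops on the leaves, its underside 15 to 20 mm above the shoulders; pressed down in the middle with 8 to 20 N in all, it pushes the leaves in until they click out above it and it lies on the shoulders
- nest2 (a point): fixture 2, half a turn anticlockwise of fixture 0, otherwise like it
- nest3 (a point): fixture 3, three quarters of a turn anticlockwise of fixture 0, otherwise like it
- post0 (a point): centre of the top of push post 0: upright steel pin on the disc, 16 mm thick, 80 mm tall, top 125 mm above the bench, 160 mm from the axis, an eighth of a turn anticlockwise (from above) of fixture 0
- post1 (a point): centre of the top of push post 1: upright steel pin on the disc, 16 mm thick, 80 mm tall, top 125 mm above the bench, 160 mm from the axis, an eighth of a turn anticlockwise (from above) of fixture 1
- post2 (a point): centre of the top of push post 2: upright steel pin on the disc, 16 mm thick, 80 mm tall, top 125 mm above the bench, 160 mm from the axis, an eighth of a turn anticlockwise (from above) of fixture 2
- post3 (a point): centre of the top of push post 3: upright steel pin on the disc, 16 mm thick, 80 mm tall, top 125 mm above the bench, 160 mm from the axis, an eighth of a turn anticlockwise (from above) of fixture 3
- plate_a: loose aluminium cover plate 130 x 80 x 6 mm (x, y, z), four 13 mm through holes at x = +-50, y = +-27 mm; a steel grip lug stands on its middle, 14 mm thick along x, 50 mm along y, z = 6 to 60 mm. 0.25 kg. Origin: centre of the underside, z up. Starts flat on the bench, lug up; either way round fits. Three alike; one may be absent (None)
- plate_b: loose aluminium cover plate 130 x 80 x 6 mm (x, y, z), four 13 mm through holes at x = +-50, y = +-27 mm; a steel grip lug stands on its middle, 14 mm thick along x, 50 mm along y, z = 6 to 60 mm. 0.25 kg. Origin: centre of the underside, z up. Starts flat on the bench, lug up; either way round fits. Three alike; one may be absent (None)
- plate_c: loose aluminium cover plate 130 x 80 x 6 mm (x, y, z), four 13 mm through holes at x = +-50, y = +-27 mm; a steel grip lug stands on its middle, 14 mm thick along x, 50 mm along y, z = 6 to 60 mm. 0.25 kg. Origin: centre of the underside, z up. Starts flat on the bench, lug up; either way round fits. Three alike; one may be absent (None)
- tape_roll: bystander: roll of tape lying flat, 90 mm across, 48 mm high; origin centre of underside
- tin: bystander: tin 80 mm across, 85 mm high; origin centre of underside
- solvent: bystander: white plastic jar 70 mm across, 100 mm high; origin centre of underside
- cork_box: bystander: open cardboard box 100 x 70 x 40 mm
There are look-alikes about, which are no part of the job. Leave any green look-alike of the plate_a alone.

How it is judged:
On the way, in this order (a step that is already met when the one before it is completed fails the run):
1. a first plate is clicked home on a fixture at the front ((((z of plate_a in the frame of index_base between 0.057 and 0.062 m and horizontal distance between plate_a and index_axis between 0.11 and 0.12 m and angle between plate_a's own z axis and vertical below 0.03 rad) and not (horizontal distance between plate_a and front_station above 0.1 m)) or ((z of plate_b in the frame of index_base between 0.057 and 0.062 m and horizontal distance between plate_b and index_axis between 0.11 and 0.12 m and angle between plate_b's own z axis and vertical below 0.03 rad) and not (horizontal distance between plate_b and front_station above 0.1 m)) or ((z of plate_c in the frame of index_base between 0.057 and 0.062 m and horizontal distance between plate_c and index_axis between 0.11 and 0.12 m and angle between plate_c's own z axis and vertical below 0.03 rad) and not (horizontal distance between plate_c and front_station above 0.1 m)))), for 0.2 s.
2. the table has been pushed to its next detent, so that a clicked plate is away from the front ((((z of plate_a in the frame of index_base between 0.057 and 0.062 m and horizontal distance between plate_a and index_axis between 0.11 and 0.12 m and angle between plate_a's own z axis and vertical below 0.03 rad) and horizontal distance between plate_a and front_station above 0.1 m) or ((z of plate_b in the frame of index_base between 0.057 and 0.062 m and horizontal distance between plate_b and index_axis between 0.11 and 0.12 m and angle between plate_b's own z axis and vertical below 0.03 rad) and horizontal distance between plate_b and front_station above 0.1 m) or ((z of plate_c in the frame of index_base between 0.057 and 0.062 m and horizontal distance between plate_c and index_axis between 0.11 and 0.12 m and angle between plate_c's own z axis and vertical below 0.03 rad) and horizontal distance between plate_c and front_station above 0.1 m)) and (angle between the x axis of nest0 and the x axis of index_base, either way round below 0.05 rad or angle between the x axis of nest0 and the y axis of index_base, either way round below 0.05 rad)), for 0.2 s.
3. every plate present is clicked home on a fixture (z of plate_a in the frame of index_base between 0.057 and 0.062 m and horizontal distance between plate_a and index_axis between 0.11 and 0.12 m and angle between each of plate_a, plate_b, plate_c's own z axis and vertical below 0.03 rad and z of plate_b in the frame of index_base between 0.057 and 0.062 m and horizontal distance between plate_b and index_axis between 0.11 and 0.12 m and z of plate_c in the frame of index_base between 0.057 and 0.062 m and horizontal distance between plate_c and index_axis between 0.11 and 0.12 m), for 0.2 s.
At the end, for the whole second after the job is handed in: Every plate present is clicked home: centre 115 +-5 mm from the axis, underside 57 to 62 mm above the bench, level within 0.03 rad; none is at the front (all over 100 mm from front_station); the disc is within 0.05 rad of a detent and at rest (all of step 3 and horizontal distance between each of plate_a, plate_b, plate_c and front_station above 0.1 m and (angle between the x axis of nest0 and the x axis of index_base, either way round below 0.05 rad or angle between the x axis of nest0 and the y axis of index_base, either way round below 0.05 rad) and velocity of joint index_disc between -0.05 and 0.05 rad/s); the robot touches nothing.
It fails at once if the tape roll, tin, jar or cork box is shifted by more than 60 mm or knocked over (distance of any of tape_roll, tin, solvent, cork_box from where it was at the start of the episode above 0.06 m or angle between any of tape_roll, tin, solvent, cork_box's own z axis and vertical above 0.6 rad).
Of plate_a, plate_b, plate_c only 2 to 3 are there at a start; the rules pass over those that are not, and their reading is None.
At some moment in a run one of plate_a, plate_b, plate_c may be knocked a few centimetres aside while the robot is not near it.
Once in a run the grip may slacken for a moment while it holds something.
It also fails if it takes over 210 s, if anything falls off the work surface, if the arm or the gripper's body presses on something with over 40 N, if the wrist force passes 120 N, or if a joint passes its speed limit or range.

### The arm

A 6-joint arm with a two-finger parallel gripper is mounted at the origin on the work surface. World frame = base frame: x ahead of the robot, y to its left, z up, the work surface at z = 0. Lengths are in m, angles in rad, forces in N, time in s.
With the tool pointing down it reaches from about 0.35 to 0.95 m from the base axis. Payload 17.4 kg.
Tool frame: the origin (TCP) lies at the very end of the fingers, on their centre line; the grasp point (between the pads) lies 19 mm behind it; z points along the fingers, y is the line along which they close (so a half turn about z gives the same grasp; the last joint's range is limited). The gripper opens to 93 mm and grips with 3 to 60 N. Pads are 15 mm wide; open, the fingers measure 128 mm over their backs; the gripper's body (75 mm by 188 mm) begins 65 mm behind the grasp point.
Start: joints at [-1.343, 0.116, 1.442, -0, 1.584, -0.038], TCP at [0.177, -0.651, 0.219] pointing down, gripper open.
Joint ranges: [-2.83, 2.83], [-0.83, 2.19], [0.07, 2.5], [-1.14, 4.28], [0.01, 3], [-2.97, 2.97]. Speed limits (rad/s): [1.89, 1.89, 2.22, 3.14, 3.14, 3.14].

### API

Orientations are given as a 3x3 rotation matrix whose columns are the frame's x, y, z axes.
In Python, from rig import * gives the robot as it stands. The module is installed in compiled form; this text tells all that it offers.
- The arm moves only by the tool play_rows, never from a script. Its argument "targets" is a list of rows, each a list of 7 numbers: the gripper command: -1 is shut, 1 is fully open, values between are in proportion, then the shift along the tool's x, y, z in mm, then the turn, a rotation vector about the tool's x, y, z in degrees. A call has 1 to 20 rows; each row is the pose to reach, as a shift and turn from the pose commanded when the call began, along the tool's axes at that moment; what a row does not reach only later rows make up. A row lasts 1/8 s, in which the tool goes at most 62.5 mm and 10.7 degrees, less where a joint would pass 70% of its speed; a pose out of reach is approached as far as the arm can. A call with a gripper value outside its range is refused whole. The fingers move at their own pace and stop on an object; "grip_force" is the grip in N (left out, the last holds). Time passes only in rows, so rows that repeat a pose let the fingers close. It gives the time, the measured TCP pose, the force, the opening and the grip force at its end, in the units of the state.
- observe(): the state, without advancing time (a new reading comes with each control period).
- get_image(name): name is "side" or "top"; returns (picture, depth): 384x512x3 uint8, red, green, blue; 384x512 float32, m along the optical axis (not along the pixel's ray), 0 where there is no reading.
- calibration(name): a dict with "fx", "fy", "cx", "cy" (pixels), "dist" ([k1, k2, p1, p2, k3] as OpenCV has them; the pictures are not rectified), "pose" (4x4, takes a point from camera to world coordinates). Camera axes: x right, y up, looking along -z (the intrinsics and any distortion apply to the point x, -y, -z); pixel columns grow to the right and rows downward; lengths in m; the calibration is good to about 2 mm. A picture is of the moment at which its call begins. calibration takes no time and is no camera call.
- finish_job(): hands the job in; it is judged then, once.
The state is a dict: "time": time; "qpos": joint angles; "dq": joint speeds; "joint_efforts": joint torques, N m; "eef_pos": TCP position; "ee_rot": TCP orientation; "ft_force": force on the tool from outside, world axes, zero at the start; "moment": the same for the moment, N m; "finger_gap": finger opening in m; "gripper_force": force on a finger pad.
Only numpy, scipy, OpenCV 4.12 (cv2) and the standard library are available. Lean on these libraries where they do the work, as an engineer would, in place of code of your own. Each camera call takes 0.05 s, during which the arm holds its last target. There are 200 camera calls.

## Working session

There is one attempt and no reset: what is moved stays moved. The work goes in short steps, Python scripts to look and compute and a tool call to move; the robot and the scene stay as the last step left them, time stands still between calls to the robot, and variables do not carry over. Pictures are saved under pics/ and viewed, at most 14 in all, crops included, and the job is handed in when it is done.

Besides the shell and the picture viewer there is one more tool, called after "Emit:" by a JSON object that holds its "name" and its "arguments". play_rows: Moves the arm, as the interface text tells. Its arguments: {"type":"object","properties":{"targets":{"type":"array"},"grip_force":{"type":"number"}},"required":["targets"]}

```bash
mkdir -p pics; cat > h.py <<'E'
from rig import *
import numpy as np, cv2
def cloud(d,c):
    h,w=d.shape; u,v=np.meshgrid(np.arange(w),np.arange(h))
    K=np.array([[c['fx'],0,c['cx']],[0,c['fy'],c['cy']],[0,0,1]])
    p=cv2.undistortPoints(np.stack([u,v],-1).reshape(-1,1,2).astype(float),K,np.array(c['dist'])).reshape(h,w,2)
    P=np.stack([p[...,0]*d,-p[...,1]*d,-d],-1); T=np.array(c['pose'])
    return P@T[:3,:3].T+T[:3,3]
def snap(n,tag):
    im,d=get_image(n); c=calibration(n); np.savez(f'{n}_{tag}.npz',im=im,d=d,P=cloud(d,c))
    cv2.imwrite(f'pics/{n}_{tag}.png',im[...,::-1]); return im,d,cloud(d,c)
E
python3 - <<'E'
from h import *
for n in('top','side'):
    im,d,P=snap(n,'0'); c=calibration(n); print(n,c['fx'],c['cx'],c['cy'],np.round(c['pose'],3).tolist(),(d==0).mean())
E
```

```text
top 484.04326145296216 264.13526873013 196.24394557875135 [[-0.014, 0.977, -0.211, 0.166], [-1.0, -0.015, -0.002, 0.045], [-0.005, 0.21, 0.978, 1.679], [0.0, 0.0, 0.0, 1.0]] 0.004002888997395833
side 455.42283924133346 249.10544246976474 189.055166849479 [[-0.973, 0.16, -0.166, 0.287], [-0.229, -0.62, 0.75, 0.948], [0.017, 0.768, 0.64, 0.901], [0.0, 0.0, 0.0, 1.0]] 0.004038492838541667
```

View pics/top_0.png

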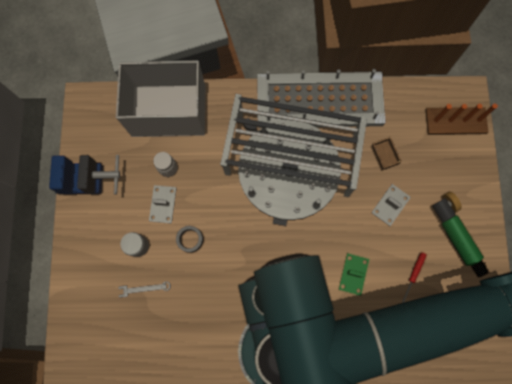

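View pics/side_0.png

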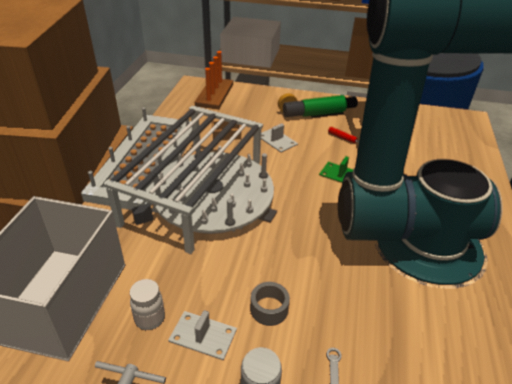

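Candidates: grey plates at top (162,203) and (392,205). The green look-alike at (354,273) is to be left alone, the grey rack at (320,97) and the spanner and knife are no plates. A third plate could be hidden under the arm. I'll measure next.

```bash
cat > m.py <<'E'
from h import *
def rect(P,m):
    r=cv2.minAreaRect(P[m][:,:2].astype(np.float32)*1000); return r
def plates(tag):
    # plates: grey, thin, z about 6 mm, from cloud
    for n in('top','side'):
        f=np.load(f'{n}_{tag}.npz'); im,P=f['im'],f['P']
        hsv=cv2.cvtColor(im,cv2.COLOR_RGB2HSV)
        g=(hsv[...,1]<60)&(hsv[...,2]>70)&(P[...,2]<.07)&(P[...,2]>-.005)&(abs(P[...,1])<.8)&(P[...,0]>0.05)&(P[...,0]<1.1)
        k,l,s,c=cv2.connectedComponentsWithStats(g.astype(np.uint8))
        for i in range(1,k):
            if s[i,4]<80: continue
            m=l==i; r=rect(P,m&(P[...,2]<.012))if (m&(P[...,2]<.012)).sum()>20 else None
            top=m&(P[...,2]>.045)
            print(n,np.round(c[i]),s[i,4],'z50',round(float(np.median(P[m][:,2])),4),'rect',r and [np.round(r[0],1),np.round(r[1],1),round(r[2],1)], 'hi',top.sum(),np.round(P[top].mean(0)*1000,1) if top.any() else '')
E
python3 - <<'E'
from m import *
plates('0')
for n in('top','side'):
    f=np.load(f'{n}_0.npz'); P=f['P']; im=f['im']
    R=(P[...,0]>.25)&(P[...,0]<1.0)&(abs(P[...,1])<.4)
    h=R&(P[...,2]>.135)&(P[...,2]<.165)&(P[...,0]>.4)
    k,l,s,c=cv2.connectedComponentsWithStats(cv2.dilate(h.astype(np.uint8),np.ones((3,3))))
    i=1+np.argmax(s[1:,4]); r=rect(P,h&(l==i)); print(n,'hood',r)
    dd=R&(P[...,2]>.040)&(P[...,2]<.050); pts=P[dd][:,:2]
    c0=np.median(pts,0); 
    hull=cv2.convexHull((pts*1000).astype(np.float32)); print('disc',cv2.minEnclosingCircle((pts*1000).astype(np.float32)),dd.sum())
    po=R&(P[...,2]>.118)&(P[...,2]<.130)
    k,l,s,c=cv2.connectedComponentsWithStats(po.astype(np.uint8))
    for i in range(1,k):
        if s[i,4]>=4: print('post',c[i],s[i,4],P[l==i].mean(0)*1000)
im=np.load('top_0.npz')['im'][90:240,140:420]; cv2.imwrite('pics/c1.png',cv2.resize(im,None,fx=2.85,fy=2.85,interpolation=cv2.INTER_CUBIC)[...,::-1])
im=np.load('side_0.npz')['im'][90:260,80:300]; cv2.imwrite('pics/c2.png',cv2.resize(im,None,fx=3.5,fy=3.5,interpolation=cv2.INTER_CUBIC)[...,::-1])
E
```

```text
top [328.  92.] 3847 z50 0.0311 rect None hi 39 [ 921.3 -245.5   53.1]
top [165. 100.] 1856 z50 0.0064 rect [array([897.8, 414.2]), array([230.7, 121.5]), 89.8] hi 7 [914.7 359.7  60.2]
top [280. 112.] 254 z50 0.031 rect None hi 1 [802.8 -92.5  64.2]
top [287. 122.] 362 z50 0.0413 rect None hi 112 [777.4 -67.   49.2]
top [329. 120.] 296 z50 0.035 rect None hi 5 [ 799.1 -100.    57.7]
top [295. 136.] 368 z50 0.0449 rect None hi 176 [734.9 -60.5  48.5]
top [294. 145.] 531 z50 0.0452 rect None hi 273 [698.5 -62.5  49.9]
top [291. 157.] 455 z50 0.0456 rect None hi 251 [656.3 -48.2  49.4]
top [262. 161.] 261 z50 0.046 rect None hi 151 [642.1  53.1  48.7]
top [319. 171.] 255 z50 0.0454 rect None hi 145 [ 603.  -140.5   48.1]
top [284. 195.] 2902 z50 0.0455 rect None hi 1591 [520.4 -23.   49.2]
top [391. 205.] 745 z50 0.0069 rect [array([ 490.5, -397.2]), array([ 80.1, 132.5]), 52.1] hi 63 [ 488.7 -395.6   60.3]
top [162. 204.] 766 z50 0.0065 rect [array([504.9, 409.8]), array([ 81.7, 130.8]), 83.2] hi 65 [502.9 410.7  58.2]
top [189. 239.] 213 z50 0.0481 rect None hi 168 [373.2 304.7  49.5
[... 2708 characters left out ...]
.45365067  122.64252073]
post [197.91666667 136.75      ] 12 [ 698.92667788 -169.45016168  122.79116668]
post [264.52631579 155.42105263] 19 [ 479.79322687 -123.94943299  123.48307006]
post [155.35714286 178.21428571] 14 [746.99785308  54.3527101  122.20153415]
post [111.6        193.23333333] 30 [831.2836342  143.4751308  123.94380734]
post [229.5 201. ] 26 [526.29626087  96.2826608  123.262319  ]
post [338.25  203.625] 8 [252.30447261  37.57043406 124.13862616]
post [186.51282051 218.76923077] 39 [611.02274588 187.37392628 124.18090916]
post [ 46.53532609 230.75815217] 368 [914.93866009 305.11055305 124.0215498 ]
post [102.44370861 252.50331126] 151 [757.2937599  336.96285335 124.23416112]
```

View pics/c1.png

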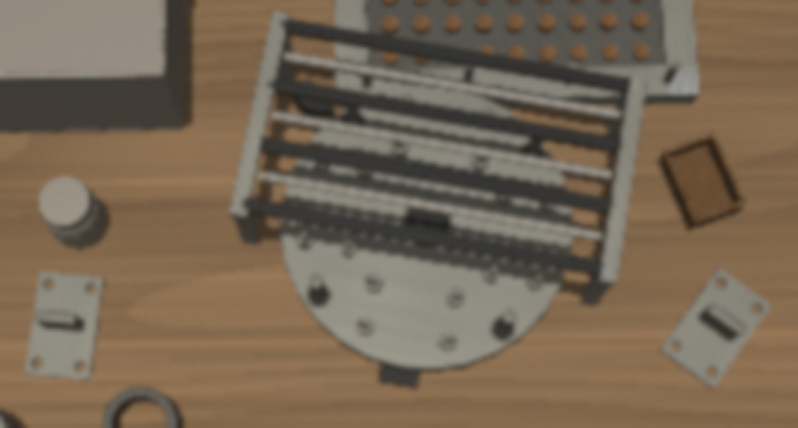

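View pics/c2.png

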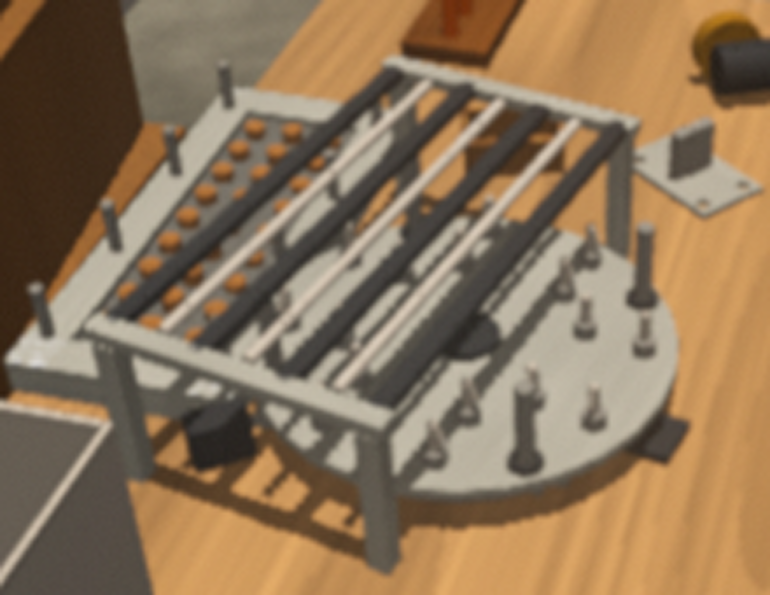

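Top view: plates at (162,203) and (392,205). The base yaw is -11.5°, and posts and hood agree on the axis at about (615,-39). Next I refine it from the front stems and write a planner.

```bash
cat > p.py <<'E'
from rig import *
import numpy as np
from scipy.spatial.transform import Rotation as R
def Rt(yaw): # tool down, tool y along yaw(deg)
    a=np.radians(yaw); y=np.array([np.cos(a),np.sin(a),0]); z=np.array([0,0,-1.]); return np.stack([np.cross(y,z),y,z],1)
def rel(p,yaw,p0=None,R0=None):
    s=observe(); R0=np.array(s['ee_rot']) if R0 is None else R0; p0=np.array(s['eef_pos'])*1000 if p0 is None else np.array(p0,float)
    d=R0.T@(np.array(p)-p0); rs=[R.from_matrix(R0.T@Rt(y)).as_rotvec(degrees=True) for y in(yaw,yaw+180)]
    r=min(rs,key=np.linalg.norm); return np.round(np.r_[d,r],1).tolist()
E
python3 - <<'E'
from p import *; from scipy.optimize import least_squares
ax=np.array([615,-39.]); a=np.radians(-11.5); X=np.array([np.cos(a),np.sin(a)]); Y=np.array([-X[1],X[0]])
for n in('top','side'):
    P=np.load(f'{n}_0.npz')['P']*1000; q=P[...,:2]-ax; b=np.stack([q@X,q@Y],-1)
    for sx in(-142,-88):
        for sy in(-50,50):
            m=(np.hypot(b[...,0]-sx,b[...,1]-sy)<14)&(P[...,2]>78)&(P[...,2]<108)
            print(n,sx,sy,m.sum(),b[m].mean(0).round(1),P[m][:,2].max() if m.any() else '')
    # rim fit
    im=np.load(f'{n}_0.npz')['im']; r=np.hypot(*np.moveaxis(b,-1,0)); m=(abs(P[...,2]-45)<3)&(r<195)&(b[...,0]<-70)
    ang=np.degrees(np.arctan2(b[...,1],b[...,0]))%360; pts=[]
    for t in range(130,231,4):
        k=m&(abs(ang-t)<2)
        if k.sum()>5: pts.append(b[k][np.argmax(r[k])])
    pts=np.array(pts); s=least_squares(lambda c:np.hypot(pts[:,0]-c[0],pts[:,1]-c[1])-c[2],[0,0,180],loss='soft_l1'); print('rim',s.x)
s=observe(); print(s['eef_pos'],np.round(s['ee_rot'],3).tolist(),s['ft_force'])
print(rel([489,-396,160],-38), rel([489,-396,160],52))
E
```

```text
top -142 -50 7 [-140.3  -52.6] 92.79371946595893
top -142 50 8 [-140.9   48. ] 88.1992191664993
top -88 -50 7 [-86.7 -51.3] 90.58947479597568
top -88 50 9 [-86.9  48.9] 90.09899654863385
rim [  2.85480438  -1.29727029 178.82994593]
side -142 -50 12 [-143.2  -46.6] 88.95567460790377
side -142 50 11 [-144.1   52.7] 88.81982359009743
side -88 -50 10 [-89.  -48.3] 88.2915379935173
side -88 50 13 [-89.1  51.6] 86.35337165368506
rim [ -1.25491258   2.11077931 178.69698862]
[ 0.17724309 -0.65112059  0.21802127] [[0.965, 0.263, -0.0], [0.263, -0.965, 0.001], [0.0, -0.001, -1.0]] [ 0.01586537  0.31298302 -0.62819028]
[367.8, -164.2, 58.2, -0.1, -0.0, -36.8] [367.8, -164.2, 58.2, -0.1, 0.0, 53.2]
```

Emit:
{"name": "play_rows", "arguments": {"targets": [[1,367.8,-164.2,58.2,0,0,-36.8],[1,367.8,-164.2,58.2,0,0,-36.8],[1,367.8,-164.2,58.2,0,0,-36.8],[1,367.8,-164.2,58.2,0,0,-36.8],[1,367.8,-164.2,58.2,0,0,-36.8],[1,367.8,-164.2,58.2,0,0,-36.8],[1,367.8,-164.2,58.2,0,0,-36.8],[1,367.8,-164.2,58.2,0,0,-36.8],[1,367.8,-164.2,58.2,0,0,-36.8],[1,367.8,-164.2,58.2,0,0,-36.8],[1,367.8,-164.2,58.2,0,0,-36.8]], "grip_force": 40}}

```text
time: 1.48
eef_pos: [0.4885, -0.3969, 0.1606]
ee_rot: [[0.616, 0.788, 0.0], [0.788, -0.616, -0.0], [-0.0, 0.0, -1.0]]
ft_force: [-0.3, -0.3, -0.4]
finger_gap: 0.0928
gripper_force: 0.0
```

```bash
python3 - <<'E'
from h import *
from p import *
import m
snap('side','1');snap('top','1'); print(rel([489,-396,26],-38)); m.plates('1')
E
```

```text
[0.8, -0.2, 134.6, 0.0, 0.0, -0.0]
top [328.  92.] 3893 z50 0.0311 rect None hi 51 [ 932.  -172.5   53.8]
top [165. 100.] 1881 z50 0.0066 rect [array([898.3, 414.8]), array([231.7, 121.8]), 89.7] hi 10 [927.  339.7  59.7]
top [307. 116.] 556 z50 0.0332 rect None hi 9 [804.1 -76.7  57.3]
top [288. 122.] 372 z50 0.0412 rect None hi 114 [778.2 -68.9  48.6]
top [294. 136.] 408 z50 0.0451 rect None hi 206 [734.2 -58.2  48.9]
top [167. 134.] 81 z50 0.0184 rect None hi 0 
top [294. 145.] 541 z50 0.0457 rect None hi 302 [700.1 -57.4  49.5]
top [291. 157.] 611 z50 0.0458 rect None hi 344 [655.7 -48.5  49.6]
top [262. 161.] 280 z50 0.0452 rect None hi 142 [641.2  51.5  48.5]
top [318. 172.] 277 z50 0.0453 rect None hi 143 [ 602.3 -138.7   48.9]
top [285. 194.] 3160 z50 0.0455 rect None hi 1732 [525.4 -24.7  49.2]
top [162. 204.] 776 z50 0.007 rect [array([505.9, 410.3]), array([ 82.3, 130.7]), 84.3] hi 67 [503.4 409.2  57.6]
top [189. 239.] 227 z50 0.0479 rect None hi 179 [374.9 306.1  49.5]
top [142. 289.] 272 z50 0.0076 rect [array([208.3, 463.7]), array([ 35.3, 172.8]), 4.7] hi 0 
side [121
[... 876 characters left out ...]
1]
side [ 44. 269.] 3002 z50 0.0138 rect [array([919.1, 345.5]), array([155.7,  71.6]), 89.5] hi 742 [934.8 336.2  57.7]
side [188. 243.] 129 z50 0.0418 rect None hi 55 [610.7 188.4  57.3]
side [ 68. 321.] 2535 z50 0.0381 rect [array([778.7, 437.4]), array([305.8, 135.8]), 59.3] hi 985 [784.  460.8  57.4]
side [270. 299.] 370 z50 0.0477 rect None hi 352 [373.1 315.9  48. ]
side [147. 316.] 290 z50 0.0548 rect [array([623.4, 419.7]), array([55. , 17.6]), 29.2] hi 186 [622.9 420.3  60.3]
side [203. 334.] 1814 z50 0.0069 rect [array([503.8, 411.4]), array([ 82.2, 129.8]), 83.5] hi 173 [503.5 416.9  57.2]
side [334. 366.] 256 z50 0.0076 rect [array([217.4, 416.5]), array([27.8, 81.1]), 0.8] hi 0
```

View pics/top_1.png

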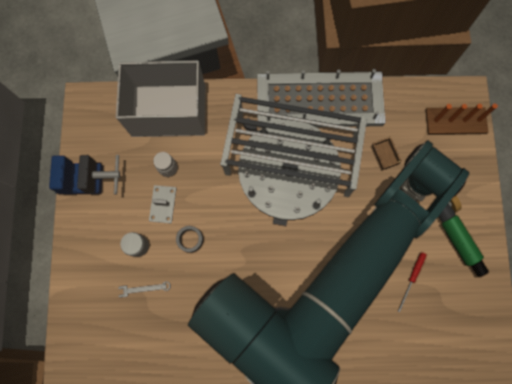

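The top view shows no third plate in the region the arm hid before: only the screwdriver and bare bench, with the grey plate under the gripper at about (392,205). So there are two plates. I'll descend and grip.

Emit:
{"name": "play_rows", "arguments": {"targets": [[1,0.8,-0.2,50,0,0,0],[1,0.8,-0.2,100,0,0,0],[1,0.8,-0.2,125,0,0,0],[1,0.8,-0.2,134.6,0,0,0],[-1,0.8,-0.2,134.6,0,0,0],[-1,0.8,-0.2,134.6,0,0,0],[-1,0.8,-0.2,134.6,0,0,0],[-1,0.8,-0.2,134.6,0,0,0],[-1,0.8,-0.2,134.6,0,0,0],[-1,0.8,-0.2,134.6,0,0,0],[-1,0.8,-0.2,60,0,0,0],[-1,0.8,-0.2,0,0,0,0],[-1,0.8,-0.2,-30,0,0,0]], "grip_force": 40}}

```text
time: 3.2
eef_pos: [0.4897, -0.3957, 0.194]
ee_rot: [[0.615, 0.788, 0.002], [0.788, -0.615, -0.002], [-0.0, 0.003, -1.0]]
ft_force: [0.8, 0.2, -0.1]
finger_gap: 0.0075
gripper_force: 0.0
```

```bash
python3 - <<'E'
from p import *
print(rel([502.8,-15.9,180],78.5))
E
```

```text
[307.5, -223.4, 13.3, 0.2, -0.1, 63.5]
```

```bash
python3 - <<'E'
from h import *
s=observe(); print(s['finger_gap'],s['gripper_force'],s['ft_force'])
im,d,P=snap('side','2'); c=im[50:210,190:350]; cv2.imwrite('pics/c3.png',cv2.resize(c,None,fx=3.5,fy=3.5,interpolation=cv2.INTER_CUBIC)[...,::-1])
import m; snap('top','2'); m.plates('2')
E
```

```text
0.00752962689059311 0.0 [ 0.80142435  0.21522837 -0.14579196]
top [328.  92.] 3880 z50 0.0312 rect None hi 43 [ 915.  -210.2   53. ]
top [165. 100.] 1883 z50 0.0064 rect [array([898., 416.]), array([120.5, 232.4]), 0.5] hi 10 [914.2 363.5  57. ]
top [306. 116.] 556 z50 0.0326 rect None hi 12 [ 798.6 -115.6   56.2]
top [288. 122.] 371 z50 0.0419 rect None hi 126 [778.5 -64.7  48.9]
top [296. 136.] 386 z50 0.0452 rect None hi 196 [732.8 -70.5  49.1]
top [167. 134.] 83 z50 0.018 rect None hi 1 [758.7 527.9  50. ]
top [294. 145.] 541 z50 0.0454 rect None hi 297 [699.6 -59.8  49.7]
top [291. 157.] 603 z50 0.0454 rect None hi 323 [655.9 -46.7  50. ]
top [262. 161.] 280 z50 0.0453 rect None hi 153 [641.7  53.9  48.2]
top [318. 172.] 279 z50 0.0453 rect None hi 146 [ 602.4 -140.5   48.7]
top [285. 194.] 3167 z50 0.0454 rect [array([510.8, -17.5]), array([356.9, 144.2]), 77.9] hi 1714 [526.5 -22.   49.4]
top [162. 204.] 778 z50 0.0073 rect [array([504.9, 410.7]), array([ 83.2, 129.9]), 84.1] hi 67 [503.1 409.9  58.4]
top [189. 238.] 228 z50 0.0478 rect None hi 181 [374.9 307.3  49.4]
top [142
[... 965 characters left out ...]
2]
side [ 44. 269.] 3008 z50 0.0142 rect [array([918.8, 344.9]), array([ 71.1, 155.2]), 0.2] hi 739 [935.1 337.   58. ]
side [189. 243.] 132 z50 0.0418 rect None hi 58 [610.4 188.3  58. ]
side [ 68. 321.] 2546 z50 0.0378 rect [array([779.7, 437.6]), array([305.8, 137.6]), 58.7] hi 1004 [784.  462.1  57.5]
side [270. 299.] 378 z50 0.0478 rect None hi 359 [373.7 315.   47.9]
side [148. 316.] 302 z50 0.0539 rect [array([623.6, 419. ]), array([55. , 16.3]), 29.8] hi 187 [622.4 420.2  60.3]
side [203. 334.] 1814 z50 0.0068 rect [array([503.8, 411.6]), array([ 81.2, 129.5]), 83.6] hi 170 [503.5 416.5  57.5]
side [334. 366.] 258 z50 0.0074 rect [array([216.3, 417. ]), array([27.6, 80.5]), 3.1] hi 0
```

View pics/c3.png

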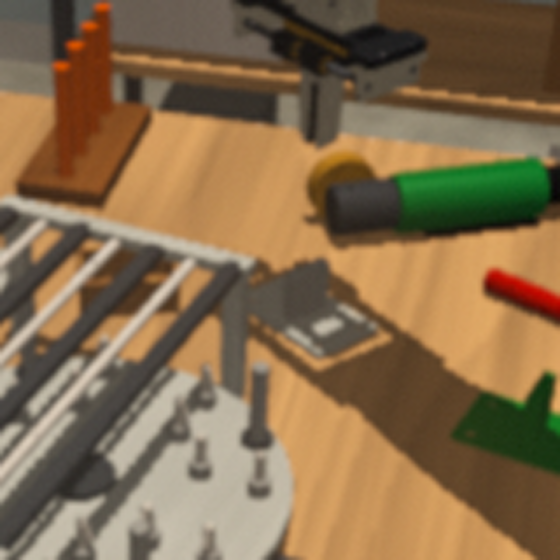

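The crop shows the plate still on the bench at about (320,310): the fingers had not finished closing (about 80 mm/s) when I lifted. I'll retry with longer waits.

Emit:
{"name": "play_rows", "arguments": {"targets": [[1,0,0,0,0,0,0],[1,0,0,0,0,0,0],[1,0,0,0,0,0,0],[1,0,0,0,0,0,0],[1,0,0,0,0,0,0],[1,0,0,0,0,0,0],[1,0,0,0,0,0,0],[1,0,0,0,0,0,0],[1,0,0,0,0,0,0],[1,0,0,50,0,0,0],[1,0,0,100,0,0,0],[1,0,0,140,0,0,0],[1,0,0,160,0,0,0],[1,0,0,168,0,0,0],[1,0,0,168,0,0,0]], "grip_force": 40}}

```text
time: 5.18
eef_pos: [0.4898, -0.3958, 0.0233]
ee_rot: [[0.615, 0.788, 0.001], [0.788, -0.615, -0.001], [-0.0, 0.001, -1.0]]
ft_force: [0.5, -0.6, -0.7]
finger_gap: 0.0931
gripper_force: 0.0
```

Emit:
{"name": "play_rows", "arguments": {"targets": [[-1,0,0,0,0,0,0],[-1,0,0,0,0,0,0],[-1,0,0,0,0,0,0],[-1,0,0,0,0,0,0],[-1,0,0,0,0,0,0],[-1,0,0,0,0,0,0],[-1,0,0,0,0,0,0],[-1,0,0,0,0,0,0],[-1,0,0,0,0,0,0],[-1,0,0,0,0,0,0],[-1,0,0,0,0,0,0],[-1,0,0,0,0,0,0]], "grip_force": 40}}

```text
time: 6.68
eef_pos: [0.4894, -0.3955, 0.0224]
ee_rot: [[0.615, 0.788, 0.0], [0.788, -0.615, 0.0], [0.0, -0.0, -1.0]]
ft_force: [1.7, -0.8, -0.6]
finger_gap: 0.0133
gripper_force: 40.0
```

Emit:
{"name": "play_rows", "arguments": {"targets": [[-1,0,0,-50,0,0,0],[-1,0,0,-110,0,0,0],[-1,0,0,-170,0,0,0],[-1,0,0,-195,0,0,0],[-1,0,0,-195,0,0,0]]}}

```text
time: 7.3
eef_pos: [0.4898, -0.3958, 0.2191]
ee_rot: [[0.615, 0.788, 0.002], [0.788, -0.615, -0.002], [-0.0, 0.003, -1.0]]
ft_force: [-0.5, 0.2, -2.6]
finger_gap: 0.0136
gripper_force: 40.0
```

```bash
python3 - <<'E'
from p import *
print(rel([502.8,-15.9,215],78.5))
E
```

```text
[307.5, -223.4, 3.4, 0.1, -0.1, 63.5]
```

Emit:
{"name": "play_rows", "arguments": {"targets": [[-1,30,-22,3.4,0,0,6.3],[-1,62,-45,3.4,0,0,12.7],[-1,93,-67,3.4,0,0,19],[-1,124,-89,3.4,0,0,25.4],[-1,155,-112,3.4,0,0,31.7],[-1,186,-134,3.4,0,0,38.1],[-1,217,-156,3.4,0,0,44.4],[-1,248,-179,3.4,0,0,50.8],[-1,279,-201,3.4,0,0,57.1],[-1,307.5,-223.4,3.4,0,0,63.5],[-1,307.5,-223.4,3.4,0,0,63.5],[-1,307.5,-223.4,3.4,0,0,63.5],[-1,307.5,-223.4,3.4,0,0,63.5]]}}

```text
time: 8.93
eef_pos: [0.5023, -0.0164, 0.2133]
ee_rot: [[0.98, -0.199, -0.001], [-0.199, -0.98, -0.0], [-0.001, 0.0, -1.0]]
ft_force: [0.7, -0.1, -1.5]
finger_gap: 0.0138
gripper_force: 40.0
```

```bash
python3 - <<'E'
from h import *
from p import *
print(rel([502.8,-15.9,135],78.5))
im,d,P=snap('side','3');c=im[60:260,130:330]; cv2.imwrite('pics/c4.png',cv2.resize(c,None,fx=3,fy=3,interpolation=cv2.INTER_CUBIC)[...,::-1])
# plate top face in side view: grey pts with z 0.185..0.21 
z0=observe()['eef_pos'][2]-.0224+.006; Q=P*1000
m=(abs(P[...,2]-z0)<.004)&(abs(P[...,0]-.503)<.12)&(abs(P[...,1]+.016)<.12)
k,l,s,cc=cv2.connectedComponentsWithStats(m.astype(np.uint8)); 
for i in range(1,k):
    if s[i,4]>40:
        r=cv2.minAreaRect(Q[l==i][:,:2].astype(np.float32)); print(cc[i],s[i,4],r,np.median(Q[l==i][:,2]))
E
```

```text
[0.4, -0.6, 78.3, 0.0, 0.1, 0.0]
[249.59802306 159.30971993] 607 ((498.40313720703125, -14.6304931640625), (133.94747924804688, 81.49138641357422), 78.2442626953125) 196.1120766784581
```

View pics/c4.png

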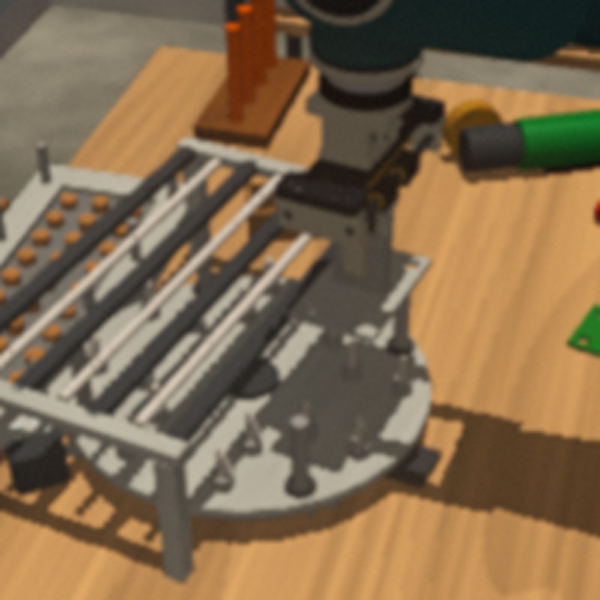

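The crop shows the plate held level above the front fixture, with its shadow around the studs. I lower to just above the stem noses and compare plate and fixture in the same view.

Emit:
{"name": "play_rows", "arguments": {"targets": [[-1,0.4,-0.6,30,0,0,0],[-1,0.4,-0.6,60,0,0,0],[-1,0.4,-0.6,80,0,0,0],[-1,0.4,-0.6,80,0,0,0],[-1,0.4,-0.6,80,0,0,0]]}}

```text
time: 9.6
eef_pos: [0.5034, -0.0153, 0.1352]
ee_rot: [[0.98, -0.199, 0.001], [-0.199, -0.98, -0.0], [0.001, -0.0, -1.0]]
ft_force: [0.4, -0.3, -1.7]
finger_gap: 0.0136
gripper_force: 40.0
```

```bash
cat > q.py <<'E'
from h import *
def meas(tag,off=.0224,take=True):
    im,d,P=snap('side',tag); e=np.array(observe()['eef_pos']); z0=e[2]-off+.006
    a=np.radians(-11.5); X=np.array([np.cos(a),np.sin(a)]); Y=np.array([-X[1],X[0]])
    q=(P[...,:2]-e[:2])*1000; b=np.stack([q@X,q@Y],-1)
    m=(abs(P[...,2]-z0)<.005)&(abs(b[...,0])<70)&(abs(b[...,1])<90)
    k,l,s,c=cv2.connectedComponentsWithStats(m.astype(np.uint8)); i=1+np.argmax(s[1:,4]); m=l==i
    mid=lambda v,w,wid:(np.percentile(v,1)+np.percentile(v,99))/2
    print('tcp',e*1000,'n',m.sum(),'ext',np.percentile(b[m],[1,99],0).round(1).tolist(),'rect',cv2.minAreaRect(b[m].astype(np.float32)),'z',np.median(P[m][:,2])-z0)
    # edges: level in four quadrants
    A=np.c_[b[m],np.ones(m.sum())]; print('plane tilt',np.linalg.lstsq(A,P[m][:,2]*1000,rcond=None)[0])
E
python3 - <<'E'
from q import *
meas('4')
im=np.load('side_4.npz')['im'][110:250,170:310]; cv2.imwrite('pics/c5.png',cv2.resize(im,None,fx=4.2,fy=4.2,interpolation=cv2.INTER_CUBIC)[...,::-1])
E
```

```text
tcp [503.55318788 -15.27113662 135.38579505] n 625 ext [[-44.6, -64.1], [35.1, 65.7]] rect ((-4.110267639160156, 0.2095489501953125), (81.93524169921875, 135.3494110107422), 0.47139570116996765) z -0.0012778530113893016
plane tilt [5.04643851e-03 9.56406912e-04 1.17821957e+02]
```

View pics/c5.png

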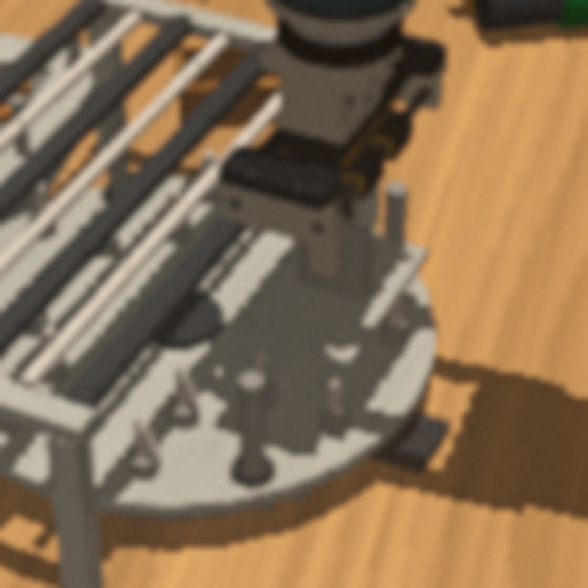

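The plate sits level, its centre about 4 mm forward of the TCP in the side view. The fixture in the same view is about 1.5-2 mm forward, so I shift +2 mm along tool x and lower gently.

Emit:
{"name": "play_rows", "arguments": {"targets": [[-1,2,0,0,0,0,0],[-1,2,0,4,0,0,0],[-1,2,0,8,0,0,0],[-1,2,0,12,0,0,0],[-1,2,0,15,0,0,0],[-1,2,0,18,0,0,0],[-1,2,0,18,0,0,0]]}}

```text
time: 10.52
eef_pos: [0.5049, -0.0155, 0.1158]
ee_rot: [[0.98, -0.199, -0.0], [-0.199, -0.98, 0.0], [-0.0, 0.0, -1.0]]
ft_force: [0.3, -0.0, -3.1]
finger_gap: 0.014
gripper_force: 40.0
```

Underside is at about 93 mm, below the stem tips, and the force is unchanged: all the holes are on their stems. Continuing down onto the leaves.

Emit:
{"name": "play_rows", "arguments": {"targets": [[-1,0,0,4,0,0,0],[-1,0,0,8,0,0,0],[-1,0,0,11,0,0,0],[-1,0,0,14,0,0,0],[-1,0,0,17,0,0,0],[-1,0,0,17,0,0,0]]}}

```text
time: 11.28
eef_pos: [0.5049, -0.0156, 0.0988]
ee_rot: [[0.98, -0.199, -0.0], [-0.199, -0.98, -0.0], [-0.0, 0.0, -1.0]]
ft_force: [0.7, -1.8, -3.2]
finger_gap: 0.014
gripper_force: 4.0
```

Emit:
{"name": "play_rows", "arguments": {"targets": [[-1,0,0,0,0,0,0],[-1,0,0,0,0,0,0],[-1,0,0,0,0,0,0],[-1,0,0,0,0,0,0],[-1,0,0,0,0,0,0],[-1,0,0,0,0,0,0]], "grip_force": 50}}

```text
time: 12.02
eef_pos: [0.5049, -0.0155, 0.099]
ee_rot: [[0.98, -0.199, -0.0], [-0.199, -0.98, 0.0], [-0.0, -0.0, -1.0]]
ft_force: [-0.6, -1.3, -2.8]
finger_gap: 0.0135
gripper_force: 50.0
```

```bash
python3 - <<'E'
from q import *
meas('5')
E
```

```text
tcp [504.92906804 -15.53703518  99.0537195 ] n 616 ext [[-44.6, -63.2], [34.4, 66.5]] rect ((-5.262577056884766, 0.4212188720703125), (136.44044494628906, 81.69528198242188), 88.83787536621094) z -0.0007760637098116197
plane tilt [3.42318852e-03 9.76410787e-04 8.18936053e+01]
```

Grip is restored and the plate level. Next I press down slowly: the shoulders should stop it with the TCP at about 82 mm.

Emit:
{"name": "play_rows", "arguments": {"targets": [[-1,0,0,3,0,0,0],[-1,0,0,6,0,0,0],[-1,0,0,9,0,0,0],[-1,0,0,11,0,0,0],[-1,0,0,13,0,0,0],[-1,0,0,14,0,0,0],[-1,0,0,14,0,0,0]]}}

```text
time: 12.95
eef_pos: [0.5045, -0.0154, 0.0843]
ee_rot: [[0.98, -0.199, -0.001], [-0.199, -0.98, 0.0], [-0.001, -0.0, -1.0]]
ft_force: [-0.6, -0.0, -7.9]
finger_gap: 0.014
gripper_force: 50.0
```

Emit:
{"name": "play_rows", "arguments": {"targets": [[-1,0,0,1,0,0,0],[-1,0,0,2,0,0,0],[-1,0,0,3,0,0,0],[-1,0,0,4,0,0,0],[-1,0,0,4,0,0,0]]}}

```text
time: 13.58
eef_pos: [0.5052, -0.0155, 0.0824]
ee_rot: [[0.98, -0.199, 0.001], [-0.199, -0.98, 0.0], [0.001, -0.0, -1.0]]
ft_force: [-7.7, 0.3, 11.8]
finger_gap: 0.0136
gripper_force: 50.0
```

```bash
python3 - <<'E'
from q import *
meas('6')
E
```

```text
tcp [505.16768599 -15.51369338  82.41367973] n 545 ext [[-44.9, -62.8], [33.8, 65.7]] rect ((-4.867301940917969, 0.034393310546875), (80.50061798095703, 135.82308959960938), 0.024052679538726807) z -0.0007437845946463018
plane tilt [ 5.90244438e-05 -5.36521149e-04  6.52841669e+01]
```

Plate top measures at 65 mm and level, and the shoulders carry the force: it is home. Release with a partial opening and lift.

Emit:
{"name": "play_rows", "arguments": {"targets": [[-0.2,0,0,0,0,0,0],[-0.2,0,0,0,0,0,0],[-0.2,0,0,0,0,0,0],[-0.2,0,0,0,0,0,0],[-0.2,0,0,0,0,0,0],[-0.2,0,0,-20,0,0,0],[-0.2,0,0,-60,0,0,0],[-0.2,0,0,-100,0,0,0],[-1,0,0,-120,0,0,0],[-1,0,0,-120,0,0,0]]}}

```text
time: 14.88
eef_pos: [0.5054, -0.0156, 0.2023]
ee_rot: [[0.98, -0.199, 0.002], [-0.199, -0.98, -0.0], [0.002, -0.0, -1.0]]
ft_force: [0.1, -0.5, -0.2]
finger_gap: 0.0216
gripper_force: 0.0
```

```bash
cat > turn.py <<'E'
from p import *
ax=np.array([616.3,-38.8]); 
def pt(th,r=160): # th: base-frame angle of finger (deg)
    a=np.radians(th-11.5); return ax+r*np.array([np.cos(a),np.sin(a)])
def approach(back,z):
    th=135-back; return rel([*pt(th),z],th-11.5)   # tool y radial, so thin side pushes
def arc(back,end,z,n,last):
    s=observe(); p0=np.array(s['eef_pos'])*1000; R0=np.array(s['ee_rot'])
    for k in range(1,n+1):
        th=135-back+(end-(135-back))*k/n; print([-1]+[round(v,1) for v in rel([*pt(th),z],th-11.5,p0,R0)],end=', ')
E
python3 - <<'E'
from q import *; import turn
im,d,P=snap('side','7'); ax=np.array([.6155,-.0388]); 
a=np.radians(-11.5); X=np.array([np.cos(a),np.sin(a)]); Y=np.array([-X[1],X[0]]); q=(P[...,:2]-ax)*1000; b=np.stack([q@X,q@Y],-1)
for n,m in(('plate',(abs(P[...,2]-.066)<.006)),('lug',(P[...,2]>.112)&(P[...,2]<.124))):
    m=m&(abs(b[...,0]+115)<42)&(abs(b[...,1])<67); A=np.c_[b[m],np.ones(m.sum())]; print(n,m.sum(),np.median(P[m][:,2]),b[m].mean(0),np.linalg.lstsq(A,P[m][:,2]*1000,rcond=None)[0])
print(observe()['eef_pos'],turn.approach(11,200),observe()['qpos'][5])
E
```

```text
plate 558 0.06492977360525481 [-124.73080627   15.11508979] [-4.22102725e-03 -1.06544606e-03  6.46416043e+01]
lug 83 0.11842292342004002 [-119.01760446    3.83228291] [ 2.32438673e-02 -1.62256760e-01  1.21213107e+02]
[ 0.504901   -0.01554521  0.2006999 ] [24.4, -132.1, 0.7, 0.0, -0.0, -34.0] 1.6897482017556344
```

The plate is home and level. Now I go behind the left-front push post (base angle 135°) and push anticlockwise.

Emit:
{"name": "play_rows", "arguments": {"targets": [[-1,6,-33,0.7,0,0,-8.5],[-1,12,-66,0.7,0,0,-17],[-1,18,-99,0.7,0,0,-25.5],[-1,24.4,-132.1,0.7,0,0,-34],[-1,24.4,-132.1,0.7,0,0,-34],[-1,24.4,-132.1,40,0,0,-34],[-1,24.4,-132.1,80,0,0,-34],[-1,24.4,-132.1,112,0,0,-34],[-1,24.4,-132.1,112,0,0,-34]]}}

```text
time: 16.05
eef_pos: [0.5532, 0.1082, 0.0858]
ee_rot: [[0.924, 0.382, -0.005], [0.382, -0.924, -0.001], [-0.005, -0.001, -1.0]]
ft_force: [0.9, 0.3, 1.3]
finger_gap: 0.0004
gripper_force: 0.0
```

```bash
python3 - <<'E'
from q import *; import turn
s=observe(); print(s['eef_pos'],s['finger_gap'],s['ft_force'])
turn.arc(11,217,88,20,0)
im,d,P=snap('side','8');c=im[110:270,130:310]; cv2.imwrite('pics/c6.png',cv2.resize(c,None,fx=3.3,fy=3.3,interpolation=cv2.INTER_CUBIC)[...,::-1])
E
```

```text
[0.55323561 0.10820985 0.08581879] 0.00036678085254119967 [0.93946558 0.25819063 1.2786296 ]
[-1, -11.0, 0.5, -2.1, -0.1, 0.3, -4.7], [-1, -23.9, 2.1, -2.1, -0.1, 0.3, -9.4], [-1, -36.6, 4.7, -2.0, -0.1, 0.3, -14.0], [-1, -49.0, 8.4, -1.9, -0.1, 0.3, -18.7], [-1, -61.1, 13.0, -1.9, -0.1, 0.3, -23.3], [-1, -72.9, 18.6, -1.8, -0.1, 0.3, -28.0], [-1, -84.1, 25.2, -1.8, -0.2, 0.3, -32.6], [-1, -94.7, 32.6, -1.7, -0.2, 0.3, -37.3], [-1, -104.7, 40.9, -1.7, -0.2, 0.3, -41.9], [-1, -114.0, 50.0, -1.6, -0.2, 0.3, -46.6], [-1, -122.5, 59.7, -1.6, -0.2, 0.3, -51.2], [-1, -130.3, 70.2, -1.6, -0.2, 0.3, -55.9], [-1, -137.1, 81.2, -1.5, -0.2, 0.2, -60.5], [-1, -143.0, 92.8, -1.5, -0.2, 0.2, -65.2], [-1, -148.0, 104.8, -1.5, -0.2, 0.2, -69.8], [-1, -152.0, 117.1, -1.5, -0.3, 0.2, -74.5], [-1, -154.9, 129.7, -1.5, -0.3, 0.2, -79.1], [-1, -156.9, 142.6, -1.5, -0.3, 0.2, -83.8], [-1, -157.7, 155.5, -1.5, -0.3, 0.2, -88.4], [-1, -157.6, 168.5, -1.5, 0.2, 0.3, 86.9],
```

View pics/c6.png

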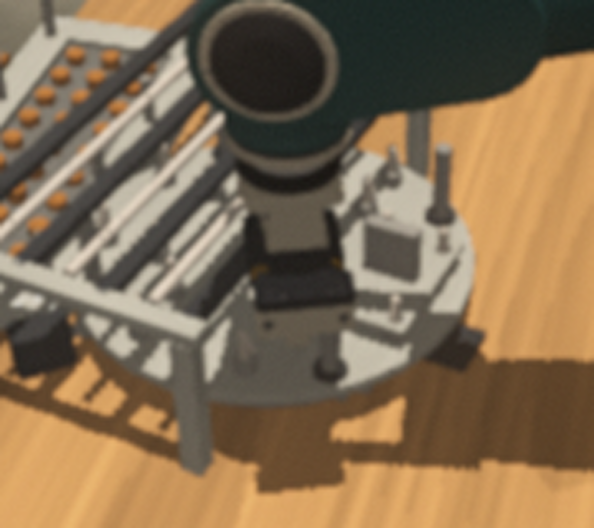

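Gripper sits behind the post (330,350), and the plate with its lug (395,245) lies on the front fixture. Pushing the first part of the arc.

Emit:
{"name": "play_rows", "arguments": {"targets": [[-1,-5.5,0.2,-2,0,0,-2.3],[-1,-11.0,0.5,-2.1,0,0,-4.7],[-1,-17.5,1.2,-2.1,0,0,-7],[-1,-23.9,2.1,-2.1,0,0,-9.4],[-1,-30.2,3.3,-2,0,0,-11.7],[-1,-36.6,4.7,-2.0,0,0,-14.0],[-1,-49.0,8.4,-1.9,0,0,-18.7],[-1,-61.1,13.0,-1.9,0,0,-23.3],[-1,-72.9,18.6,-1.8,0,0,-28.0],[-1,-84.1,25.2,-1.8,0,0,-32.6],[-1,-94.7,32.6,-1.7,0,0,-37.3],[-1,-104.7,40.9,-1.7,0,0,-41.9],[-1,-114.0,50.0,-1.6,0,0,-46.6],[-1,-122.5,59.7,-1.6,0,0,-51.2],[-1,-130.3,70.2,-1.6,0,0,-55.9],[-1,-137.1,81.2,-1.5,0,0,-60.5],[-1,-143.0,92.8,-1.5,0,0,-65.2],[-1,-143.0,92.8,-1.5,0,0,-65.2]]}}

```text
time: 18.35
eef_pos: [0.459, -0.0321, 0.092]
ee_rot: [[0.042, 0.999, 0.002], [0.999, -0.042, -0.0], [-0.0, 0.002, -1.0]]
ft_force: [1.0, -1.1, 0.8]
finger_gap: 0.0006
gripper_force: 0.0
```

```bash
cat >> q.py <<'E'
def disc(tag):
    # disc angle from posts (z~125, r~160), and plates' lugs
    ax=np.array([.6155,-.0388]); a=np.radians(-11.5); X=np.array([np.cos(a),np.sin(a)]); Y=np.array([-X[1],X[0]])
    for n in('side','top'):
        im,d,P=snap(n,tag); q=(P[...,:2]-ax)*1000; b=np.stack([q@X,q@Y],-1); r=np.hypot(b[...,0],b[...,1])
        m=(P[...,2]>.112)&(P[...,2]<.130)&(r>80)&(r<178)
        k,l,s,c=cv2.connectedComponentsWithStats(m.astype(np.uint8))
        for i in range(1,k):
            if s[i,4]>=5: w=b[l==i].mean(0); print(n,c[i].round(),s[i,4],w.round(1),'r',round(np.hypot(*w),1),'ang',round(np.degrees(np.arctan2(w[1],w[0]))%360,1))
E
python3 - <<'E'
from q import *; import turn
s=observe(); print(s['eef_pos'],s['ft_force']); disc('9')
e=(np.array(s['eef_pos'])[:2]*1000-turn.ax); th=np.degrees(np.arctan2(e[1],e[0]))%360+11.5; print(th)
turn.arc(135-th,219,88,10,0)
E
```

```text
[ 0.45899813 -0.03212537  0.09204608] [ 0.9690339  -1.12875082  0.81876304]
side [244. 154.] 35 [-56.1 -99.7] r 114.4 ang 240.6
side [156. 162.] 29 [150.5  54.1] r 159.9 ang 19.8
side [266. 178.] 62 [-161.6  -16.8] r 162.5 ang 185.9
side [201. 204.] 41 [-52.9 154. ] r 162.8 ang 109.0
top [283. 120.] 9 [146.8  50. ] r 155.1 ang 18.8
top [338. 155.] 13 [  55.1 -153.7] r 163.3 ang 289.7
top [243. 170.] 19 [-52.9 148.9] r 158.0 ang 109.6
top [324. 186.] 7 [ -57.4 -125.7] r 138.2 ang 245.4
189.07028393910005
[-1, -9.0, -2.2, 3.5, 0.1, 0.0, -3.0], [-1, -17.4, -1.6, 3.5, 0.1, 0.0, -6.0], [-1, -25.7, -0.5, 3.5, 0.1, 0.0, -9.0], [-1, -33.9, 1.0, 3.5, 0.1, 0.0, -12.0], [-1, -42.0, 3.0, 3.5, 0.1, 0.0, -15.0], [-1, -50.0, 5.4, 3.5, 0.1, 0.0, -18.0], [-1, -57.9, 8.1, 3.5, 0.1, 0.0, -21.0], [-1, -65.6, 11.3, 3.5, 0.1, 0.0, -23.9], [-1, -73.2, 14.9, 3.5, 0.1, 0.0, -26.9], [-1, -80.5, 18.9, 3.5, 0.1, 0.0, -29.9],
```

Emit:
{"name": "play_rows", "arguments": {"targets": [[-1,-9.0,-2.2,3.5,0,0,-3.0],[-1,-17.4,-1.6,3.5,0,0,-6.0],[-1,-25.7,-0.5,3.5,0,0,-9.0],[-1,-33.9,1.0,3.5,0,0,-12.0],[-1,-42.0,3.0,3.5,0,0,-15.0],[-1,-50.0,5.4,3.5,0,0,-18.0],[-1,-54,6.7,3.5,0,0,-19.5],[-1,-57.9,8.1,3.5,0,0,-21.0],[-1,-61.7,9.7,3.5,0,0,-22.5],[-1,-65.6,11.3,3.5,0,0,-23.9],[-1,-69.4,13.1,3.5,0,0,-25.4],[-1,-73.2,14.9,3.5,0,0,-26.9],[-1,-76.9,16.9,3.5,0,0,-28.4],[-1,-80.5,18.9,3.5,0,0,-29.9],[-1,-80.5,18.9,3.5,0,0,-29.9],[-1,-80.5,18.9,3.5,0,0,-29.9]]}}

```text
time: 20.45
eef_pos: [0.4743, -0.1127, 0.087]
ee_rot: [[-0.463, 0.886, 0.0], [0.886, 0.463, -0.0], [-0.0, -0.0, -1.0]]
ft_force: [-0.6, -0.2, 0.9]
finger_gap: 0.0006
gripper_force: 0.0
```

```bash
python3 - <<'E'
from q import *
s=observe(); print(s['eef_pos'],s['ft_force']); disc('10')
E
```

```text
[ 0.47429447 -0.11266426  0.08698604] [-0.6022494  -0.24956184  0.85545041]
side [198. 138.] 19 [ 107.5 -109.1] r 153.2 ang 314.6
side [231. 147.] 54 [  -4.  -112.6] r 112.7 ang 268.0
side [267. 160.] 58 [-130.5  -93.7] r 160.6 ang 215.7
side [155. 179.] 27 [110.6 117.5] r 161.3 ang 46.7
side [230. 202.] 38 [-114.9  115.8] r 163.2 ang 134.8
top [251. 189.] 20 [-113.1  110.9] r 158.4 ang 135.6
```

The disc is in its detent (posts at 135° and 315°) and there is no contact. I lift clear and re-measure the second plate, which may have been knocked.

Emit:
{"name": "play_rows", "arguments": {"targets": [[1,6,-2,-10,0,0,0],[1,6,-2,-60,0,0,0],[1,6,-2,-115,0,0,0],[1,6,-2,-145,0,0,0],[1,6,-2,-145,0,0,0]]}}

```text
time: 21.18
eef_pos: [0.4702, -0.1081, 0.2352]
ee_rot: [[-0.464, 0.886, 0.004], [0.886, 0.464, -0.001], [-0.003, 0.003, -1.0]]
ft_force: [0.0, 0.5, -0.3]
finger_gap: 0.0459
gripper_force: 0.0
```

```bash
python3 - <<'E'
from q import *; import m
from p import *
snap('top','11');snap('side','11'); m.plates('11')
s=observe();print(s['eef_pos'],s['qpos'])
print(rel([504,410.5,200],-6.4))
cv2.imwrite('pics/t11.png',np.load('top_11.npz')['im'][...,::-1])
E
```

```text
top [328.  92.] 3854 z50 0.0312 rect None hi 36 [ 914.2 -230.2   51.9]
top [165. 100.] 1866 z50 0.0065 rect [array([897.3, 415.2]), array([233.2, 120.9]), 89.5] hi 5 [926.8 340.   56.5]
top [306. 116.] 547 z50 0.0338 rect None hi 5 [798.9 -98.1  54.4]
top [287. 122.] 363 z50 0.042 rect None hi 103 [779.4 -65.   48.6]
top [296. 136.] 374 z50 0.0451 rect None hi 189 [734.1 -65.6  48.6]
top [278. 142.] 338 z50 0.0455 rect None hi 189 [710.6  -9.2  49.3]
top [270. 153.] 272 z50 0.046 rect None hi 158 [669.9  22.4  49.4]
top [327. 150.] 93 z50 0.0455 rect None hi 50 [ 681.1 -172.6   48.4]
top [262. 161.] 262 z50 0.0458 rect None hi 152 [640.6  46.   48.4]
top [269. 193.] 1806 z50 0.0454 rect None hi 975 [529.6  33.9  49.1]
top [162. 204.] 773 z50 0.0067 rect [array([505.1, 410.1]), array([ 82.4, 130.6]), 83.0] hi 67 [502.9 409.   58.6]
top [189. 239.] 216 z50 0.0485 rect None hi 177 [373.7 306.7  49.8]
top [142. 289.] 270 z50 0.0076 rect [array([208.3, 463.5]), array([ 34.5, 172.7]), 5.0] hi 0 
side [122. 157.] 1772 z50 0.0338 rect [array([936.7,  69. ]), array([ 7.2, 81.5]), 88.3] hi 73 
[... 840 characters left out ...]
188.9  58.2]
side [ 68. 321.] 2545 z50 0.0383 rect [array([778.3, 437.7]), array([305.9, 135.8]), 59.3] hi 1015 [784.6 461.5  57.5]
side [270. 299.] 367 z50 0.0479 rect None hi 347 [373.7 315.6  48. ]
side [147. 316.] 280 z50 0.0556 rect [array([620.4, 419.6]), array([51.6, 13.7]), 35.3] hi 186 [622.8 420.4  60.3]
side [203. 334.] 1795 z50 0.0068 rect [array([503.2, 411.6]), array([ 82.4, 129. ]), 83.4] hi 173 [503.4 416.9  57.3]
side [334. 366.] 258 z50 0.0076 rect [array([215.7, 416.8]), array([27.6, 78.2]), 4.7] hi 0 
[ 0.46945447 -0.10801914  0.23190697] [-2.79111115e-01 -3.17022284e-01  1.82152313e+00 -1.18309388e-05
  1.63701671e+00 -7.61372862e-01]
[443.4, 271.1, 31.9, 0.0, 0.0, 34.0]
```

View pics/t11.png

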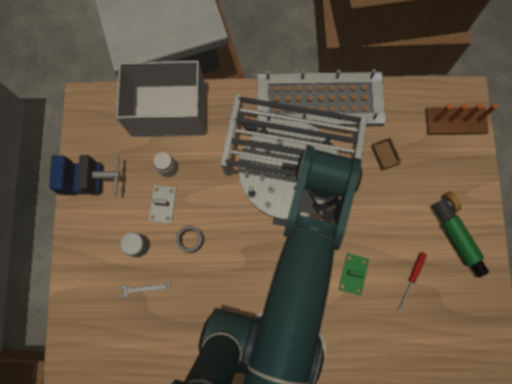

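Second plate unchanged at (162,204); the first is out of the front, and no further plates are visible. Going to plate two, with z kept slightly higher because the jar at (163,163) is near the gripper body.

Emit:
{"name": "play_rows", "arguments": {"targets": [[1,55,34,4,0,0,4.2],[1,110,68,8,0,0,8.5],[1,165,101,12,0,0,12.7],[1,221,135,16,0,0,17],[1,276,169,20,0,0,21.2],[1,332,203,24,0,0,25.5],[1,388,237,28,0,0,29.7],[1,420,257,31,0,0,32],[1,443.4,271.1,31.9,0,0,34.2],[1,443.4,271.1,31.9,0,0,34.2],[1,443.4,271.1,31.9,0,0,34.2]], "grip_force": 50}}

```text
time: 22.65
eef_pos: [0.504, 0.4095, 0.1993]
ee_rot: [[0.114, 0.993, -0.001], [0.993, -0.114, -0.001], [-0.001, -0.001, -1.0]]
ft_force: [1.5, -0.7, -0.1]
finger_gap: 0.0932
gripper_force: 0.0
```

```bash
python3 - <<'E'
from p import *
s=observe();print(s['eef_pos'],s['qpos'][5],s['finger_gap'],rel([504.2,410.5,29],-6.6))
E
```

```text
[0.50401496 0.40950926 0.19933957] 0.7573289087944158 0.0932440237775365 [1.2, 0.2, 170.3, -0.1, 0.1, 0.1]
```

Emit:
{"name": "play_rows", "arguments": {"targets": [[1,1,0,50,0,0,0],[1,1,0,100,0,0,0],[1,1,0,140,0,0,0],[1,1,0,160,0,0,0],[1,1,0,170,0,0,0],[1,1,0,170,0,0,0],[-1,1,0,170,0,0,0],[-1,1,0,170,0,0,0],[-1,1,0,170,0,0,0],[-1,1,0,170,0,0,0],[-1,1,0,170,0,0,0],[-1,1,0,170,0,0,0],[-1,1,0,170,0,0,0],[-1,1,0,170,0,0,0],[-1,1,0,170,0,0,0],[-1,1,0,170,0,0,0],[-1,1,0,170,0,0,0],[-1,1,0,170,0,0,0]], "grip_force": 50}}

```text
time: 24.9
eef_pos: [0.5044, 0.4113, 0.0301]
ee_rot: [[0.114, 0.993, -0.0], [0.993, -0.114, -0.0], [-0.0, -0.0, -1.0]]
ft_force: [0.2, -0.9, 0.1]
finger_gap: 0.0138
gripper_force: 50.0
```

Emit:
{"name": "play_rows", "arguments": {"targets": [[-1,0,0,-50,0,0,0],[-1,0,0,-110,0,0,0],[-1,0,0,-170,0,0,0],[-1,0,0,-200,0,0,0],[-1,0,0,-200,0,0,0]]}}

```text
time: 25.52
eef_pos: [0.5049, 0.4117, 0.2324]
ee_rot: [[0.114, 0.993, 0.003], [0.993, -0.114, 0.002], [0.003, 0.003, -1.0]]
ft_force: [0.5, -0.9, -3.3]
finger_gap: 0.0137
gripper_force: 50.0
```

```bash
python3 - <<'E'
from p import *
s=observe();print(s['eef_pos'],s['finger_gap'],s['gripper_force'],rel([504.5,-15.6,228],78.5))
E
```

```text
[0.50486063 0.41173545 0.23236808] 0.013683176820850332 49.99921381473541 [-424.6, 48.5, 3.4, 0.2, -0.0, -85.1]
```

Emit:
{"name": "play_rows", "arguments": {"targets": [[-1,-35,4,3,0,0,7.9],[-1,-71,8,3,0,0,15.8],[-1,-106,12,3,0,0,23.7],[-1,-142,16,3,0,0,31.6],[-1,-177,20,3,0,0,39.5],[-1,-212,24,3,0,0,47.4],[-1,-248,28,3,0,0,55.4],[-1,-283,32,3,0,0,63.3],[-1,-319,36,3,0,0,71.2],[-1,-354,40,3,0,0,79.1],[-1,-390,44,3,0,0,87],[-1,-424.6,48.5,3.4,0,0,94.9],[-1,-424.6,48.5,3.4,0,0,94.9],[-1,-424.6,48.5,40,0,0,94.9],[-1,-424.6,48.5,70,0,0,94.9],[-1,-424.6,48.5,85,0,0,94.9],[-1,-424.6,48.5,85,0,0,94.9]]}}

```text
time: 27.65
eef_pos: [0.5035, -0.0156, 0.144]
ee_rot: [[0.98, -0.198, -0.002], [-0.198, -0.98, 0.0], [-0.002, 0.0, -1.0]]
ft_force: [0.3, -0.3, -2.3]
finger_gap: 0.0141
gripper_force: 50.0
```

```bash
python3 - <<'E'
from q import *; from p import *
meas('12',.0301); print(rel([504.5,-15.6,143],78.5)); s=observe(); print(s['qpos'][5],s['finger_gap'],s['gripper_force'])
E
```

```text
tcp [504.02908871 -15.70596371 145.28414961] n 601 ext [[-45.6, -62.7], [34.4, 66.7]] rect ((-4.721244812011719, 0.29119873046875), (82.44520568847656, 135.3248748779297), 0.1367521733045578) z -0.00211623459868944
plane tilt [-4.14321222e-03 -3.07389128e-04  1.19103091e+02]
[0.4, -0.2, 2.3, -0.0, 0.0, 0.1]
1.6883636353884275 0.013774003487187927 49.9992299079895
```

Emit:
{"name": "play_rows", "arguments": {"targets": [[-1,0.4,0,4,0,0,0],[-1,0.4,0,8,0,0,0],[-1,0.4,0,12,0,0,0],[-1,0.4,0,15,0,0,0],[-1,0.4,0,18,0,0,0],[-1,0.4,0,20,0,0,0],[-1,0.4,0,20,0,0,0]]}}

```text
time: 28.58
eef_pos: [0.5043, -0.0161, 0.125]
ee_rot: [[0.98, -0.199, -0.0], [-0.199, -0.98, 0.0], [-0.0, 0.0, -1.0]]
ft_force: [-1.1, 0.1, -1.3]
finger_gap: 0.0135
gripper_force: 50.0
```

Emit:
{"name": "play_rows", "arguments": {"targets": [[-1,0,0,5,0,0,0],[-1,0,0,10,0,0,0],[-1,0,0,15,0,0,0],[-1,0,0,18,0,0,0],[-1,0,0,21,0,0,0],[-1,0,0,24,0,0,0],[-1,0,0,27,0,0,0],[-1,0,0,30,0,0,0],[-1,0,0,32,0,0,0],[-1,0,0,33,0,0,0],[-1,0,0,33,0,0,0]]}}

```text
time: 29.95
eef_pos: [0.5042, -0.0161, 0.0918]
ee_rot: [[0.98, -0.199, -0.001], [-0.199, -0.98, 0.0], [-0.001, -0.0, -1.0]]
ft_force: [-0.7, 0.2, -3.5]
finger_gap: 0.0134
gripper_force: 50.0
```

Emit:
{"name": "play_rows", "arguments": {"targets": [[-1,0,0,1,0,0,0],[-1,0,0,2,0,0,0],[-1,0,0,3,0,0,0],[-1,0,0,3,0,0,0]]}}

```text
time: 30.45
eef_pos: [0.5044, -0.0161, 0.0901]
ee_rot: [[0.98, -0.199, 0.0], [-0.199, -0.98, 0.0], [0.0, -0.0, -1.0]]
ft_force: [-5.1, 1.4, 8.7]
finger_gap: 0.0135
gripper_force: 50.0
```

```bash
python3 - <<'E'
from q import *
meas('13',.0301)
E
```

```text
tcp [504.45748974 -16.11487191  90.09342583] n 546 ext [[-44.9, -63.0], [33.6, 66.3]] rect ((-5.293312072753906, 0.40178680419921875), (80.16511535644531, 135.6798553466797), 0.19979743659496307) z -0.0006120636466958596
plane tilt [2.64428686e-04 2.11484487e-03 6.53083656e+01]
```

Home: top at 65.3 mm, level, with a shoulder reaction of about 9-11 N. Release, lift and move behind the next post.

Emit:
{"name": "play_rows", "arguments": {"targets": [[-0.2,0,0,0,0,0,0],[-0.2,0,0,0,0,0,0],[-0.2,0,0,0,0,0,0],[-0.2,0,0,0,0,0,0],[-0.2,0,0,0,0,0,0],[-0.2,0,0,-20,0,0,0],[-0.2,0,0,-60,0,0,0],[-1,0,0,-100,0,0,0],[-1,0,0,-112,0,0,0],[-1,0,0,-112,0,0,0],[-1,0,0,-112,0,0,0],[-1,0,0,-112,0,0,0]]}}

```text
time: 32.0
eef_pos: [0.504, -0.0161, 0.2]
ee_rot: [[0.98, -0.199, -0.002], [-0.199, -0.98, 0.0], [-0.002, 0.0, -1.0]]
ft_force: [0.3, 0.9, -0.3]
finger_gap: 0.0006
gripper_force: 0.0
```

```bash
python3 - <<'E'
from q import *; import turn
disc('14'); P=np.load('side_14.npz')['P']; ax=np.array([.6155,-.0388]); 
a=np.radians(-11.5); X=np.array([np.cos(a),np.sin(a)]); Y=np.array([-X[1],X[0]]); q=(P[...,:2]-ax)*1000; b=np.stack([q@X,q@Y],-1)
m=(abs(P[...,2]-.066)<.006)&(abs(b[...,0]+115)<42)&(abs(b[...,1])<67); A=np.c_[b[m],np.ones(m.sum())]; print(m.sum(),np.median(P[m][:,2]),np.linalg.lstsq(A,P[m][:,2]*1000,rcond=None)[0])
print(observe()['eef_pos'],turn.approach(11,200),observe()['qpos'][5],observe()['finger_gap'])
E
```

```text
side [198. 138.] 20 [ 107.8 -109.5] r 153.7 ang 314.6
side [230. 148.] 51 [  -4.3 -110.1] r 110.1 ang 267.8
side [264. 156.] 30 [-115.5 -109.2] r 159.0 ang 223.4
side [249. 179.] 83 [-119.8    2.8] r 119.8 ang 178.7
side [156. 179.] 24 [110.6 116.5] r 160.6 ang 46.5
side [230. 202.] 36 [-115.2  115.6] r 163.2 ang 134.9
top [327. 171.] 16 [  -4.3 -125.9] r 126.0 ang 268.0
top [251. 189.] 19 [-113.8  110.4] r 158.6 ang 135.9
top [284. 199.] 34 [-126.1   -1.6] r 126.1 ang 180.7
top [319. 201.] 21 [-112.3 -115.2] r 160.9 ang 225.8
549 0.06510736189741506 [ 3.22937158e-03 -4.07025297e-03  6.57441109e+01]
[ 0.50419155 -0.0161065   0.20042621] [25.0, -132.7, 0.4, -0.0, 0.1, -34.0] 1.6885013241021525 0.000630786919047101
```

Both plates are on and the disc is in its detent. Same approach and arc as before.

Emit:
{"name": "play_rows", "arguments": {"targets": [[-1,6,-33,0.5,0,0,-8.5],[-1,12,-66,0.5,0,0,-17],[-1,18,-99,0.5,0,0,-25.5],[-1,25,-132.7,0.5,0,0,-34],[-1,25,-132.7,0.5,0,0,-34],[-1,25,-132.7,40,0,0,-34],[-1,25,-132.7,80,0,0,-34],[-1,25,-132.7,112,0,0,-34],[-1,25,-132.7,112,0,0,-34]]}}

```text
time: 33.22
eef_pos: [0.5539, 0.1082, 0.0869]
ee_rot: [[0.924, 0.382, -0.004], [0.382, -0.924, -0.001], [-0.004, -0.001, -1.0]]
ft_force: [-0.3, -0.4, 0.4]
finger_gap: 0.0004
gripper_force: 0.0
```

Emit:
{"name": "play_rows", "arguments": {"targets": [[-1,-5.5,0.2,-2,0,0,-2.3],[-1,-11.0,0.5,-2.1,0,0,-4.7],[-1,-17.5,1.2,-2.1,0,0,-7],[-1,-23.9,2.1,-2.1,0,0,-9.4],[-1,-30.2,3.3,-2,0,0,-11.7],[-1,-36.6,4.7,-2.0,0,0,-14.0],[-1,-49.0,8.4,-1.9,0,0,-18.7],[-1,-61.1,13.0,-1.9,0,0,-23.3],[-1,-72.9,18.6,-1.8,0,0,-28.0],[-1,-84.1,25.2,-1.8,0,0,-32.6],[-1,-94.7,32.6,-1.7,0,0,-37.3],[-1,-104.7,40.9,-1.7,0,0,-41.9],[-1,-114.0,50.0,-1.6,0,0,-46.6],[-1,-122.5,59.7,-1.6,0,0,-51.2],[-1,-130.3,70.2,-1.6,0,0,-55.9],[-1,-137.1,81.2,-1.5,0,0,-60.5],[-1,-143.0,92.8,-1.5,0,0,-65.2],[-1,-143.0,92.8,-1.5,0,0,-65.2]]}}

```text
time: 35.48
eef_pos: [0.4592, -0.0323, 0.0923]
ee_rot: [[0.042, 0.999, 0.002], [0.999, -0.042, -0.0], [-0.0, 0.002, -1.0]]
ft_force: [-0.7, -0.6, -0.1]
finger_gap: 0.0002
gripper_force: 0.0
```

```bash
python3 - <<'E'
from q import *; import turn
s=observe(); print(s['eef_pos'],s['ft_force']); disc('15')
e=(np.array(s['eef_pos'])[:2]*1000-turn.ax); th=np.degrees(np.arctan2(e[1],e[0]))%360+11.5; print(th)
turn.arc(135-th,219,88,10,0)
E
```

```text
[ 0.45916225 -0.0323303   0.09232034] [-0.74821626 -0.58909321 -0.13812405]
side [189. 148.] 22 [104.7 -51.5] r 116.6 ang 333.8
side [195. 153.] 9 [ 79.8 -42.1] r 90.2 ang 332.2
side [245. 154.] 35 [ -57.2 -100.7] r 115.8 ang 240.4
side [156. 163.] 29 [150.7  54.1] r 160.1 ang 19.7
side [267. 178.] 65 [-162.1  -17.4] r 163.0 ang 186.1
side [201. 204.] 39 [-53.9 154.3] r 163.4 ang 109.3
top [283. 119.] 7 [147.3  50.5] r 155.7 ang 18.9
top [309. 138.] 31 [ 96.1 -49.5] r 108.1 ang 332.7
top [338. 155.] 14 [  55.3 -153.5] r 163.1 ang 289.8
top [243. 170.] 18 [-53.6 148.4] r 157.7 ang 109.9
top [324. 186.] 7 [ -58.4 -126.5] r 139.3 ang 245.2
189.14234001809209
[-1, -9.1, -2.4, 3.7, 0.1, 0.0, -3.1], [-1, -17.4, -1.7, 3.7, 0.1, 0.0, -6.1], [-1, -25.7, -0.6, 3.7, 0.1, 0.0, -9.0], [-1, -33.9, 0.9, 3.7, 0.1, 0.0, -12.0], [-1, -42.0, 2.9, 3.7, 0.1, 0.0, -15.0], [-1, -50.0, 5.2, 3.7, 0.1, 0.0, -18.0], [-1, -57.8, 8.0, 3.7, 0.1, 0.0, -21.0], [-1, -65.5, 11.2, 3.7, 0.1, 0.0, -24.0], [-1, -73.0, 14.8, 3.7, 0.1, 0.0, -27.0], [-1, -80.4, 18.8, 3.7, 0.1, 0.0, -29.9],
```

Emit:
{"name": "play_rows", "arguments": {"targets": [[-1,-9.0,-2.2,3.5,0,0,-3.0],[-1,-17.4,-1.6,3.5,0,0,-6.0],[-1,-25.7,-0.5,3.5,0,0,-9.0],[-1,-33.9,1.0,3.5,0,0,-12.0],[-1,-42.0,3.0,3.5,0,0,-15.0],[-1,-50.0,5.4,3.5,0,0,-18.0],[-1,-54,6.7,3.5,0,0,-19.5],[-1,-57.9,8.1,3.5,0,0,-21.0],[-1,-61.7,9.7,3.5,0,0,-22.5],[-1,-65.6,11.3,3.5,0,0,-23.9],[-1,-69.4,13.1,3.5,0,0,-25.4],[-1,-73.2,14.9,3.5,0,0,-26.9],[-1,-76.9,16.9,3.5,0,0,-28.4],[-1,-80.5,18.9,3.5,0,0,-29.9],[-1,-80.5,18.9,3.5,0,0,-29.9],[-1,-80.5,18.9,3.5,0,0,-29.9]]}}

```text
time: 37.58
eef_pos: [0.4745, -0.1128, 0.0871]
ee_rot: [[-0.463, 0.886, 0.0], [0.886, 0.463, -0.0], [-0.0, -0.0, -1.0]]
ft_force: [0.3, 0.3, -0.2]
finger_gap: 0.0004
gripper_force: 0.0
```

Emit:
{"name": "play_rows", "arguments": {"targets": [[-1,6,-2,-10,0,0,0],[-1,6,-2,-60,0,0,0],[-1,6,-2,-115,0,0,0],[-1,6,-2,-145,0,0,0],[-1,0,60,-150,0,0,0],[-1,-20,115,-150,0,0,0],[-1,-20,115,-150,0,0,0],[-1,-20,115,-150,0,0,0]]}}

```text
time: 38.58
eef_pos: [0.5851, -0.0769, 0.2375]
ee_rot: [[-0.464, 0.886, -0.0], [0.886, 0.464, 0.0], [0.0, -0.0, -1.0]]
ft_force: [0.5, 0.2, -0.3]
finger_gap: 0.0003
gripper_force: 0.0
```

```bash
python3 - <<'E'
from q import *; import m
s=observe(); print(s['eef_pos'],s['ft_force']); disc('16')
ax=np.array([.6155,-.0388]); a=np.radians(-11.5); X=np.array([np.cos(a),np.sin(a)]); Y=np.array([-X[1],X[0]])
for n in('side','top'):
    P=np.load(f'{n}_16.npz')['P']; q=(P[...,:2]-ax)*1000; b=np.stack([q@X,q@Y],-1)
    for c,h in(((0,-115),(65,40)),((115,0),(40,65))):
        h=(40,65) if c[0] else (65,40)
        k=(abs(P[...,2]-.066)<.008)&(abs(b[...,0]-c[0])<h[0])&(abs(b[...,1]-c[1])<h[1]); A=np.c_[b[k]-c,np.ones(k.sum())]; print(n,c,k.sum(),np.median(P[k][:,2]),np.linalg.lstsq(A,P[k][:,2]*1000,rcond=None)[0])
A=np.load('top_16.npz')['im'][60:250,110:420]; cv2.imwrite('pics/c7.png',cv2.resize(A,None,fx=2.5,fy=2.5,interpolation=cv2.INTER_CUBIC)[...,::-1])
E
```

```text
[ 0.58506044 -0.07689345  0.23746844] [ 0.50996732  0.24056779 -0.28277016]
side [198. 138.] 17 [ 108.4 -110.4] r 154.7 ang 314.5
side [231. 147.] 57 [  -4.9 -114.7] r 114.8 ang 267.6
side [264. 156.] 29 [-115.  -110.5] r 159.5 ang 223.8
side [179. 158.] 24 [105.7   1.4] r 105.7 ang 0.8
side [156. 179.] 26 [110.3 117.1] r 160.9 ang 46.7
side [229. 202.] 39 [-114.8  116.3] r 163.4 ang 134.6
top [251. 189.] 16 [-112.9  110.3] r 157.8 ang 135.7
side (0, -115) 419 0.06478338847620635 [-3.21589930e-03 -1.60512295e-02  6.49234682e+01]
side (115, 0) 225 0.06459130283380254 [ 3.60581360e-02 -2.70281033e-03  6.48755019e+01]
top (0, -115) 33 0.06676675071166605 [-0.19927128 -0.17843663 73.31865242]
top (115, 0) 63 0.06569120514369664 [-3.52069352e-02  7.00614559e-02  6.19696314e+01]
```

View pics/c7.png

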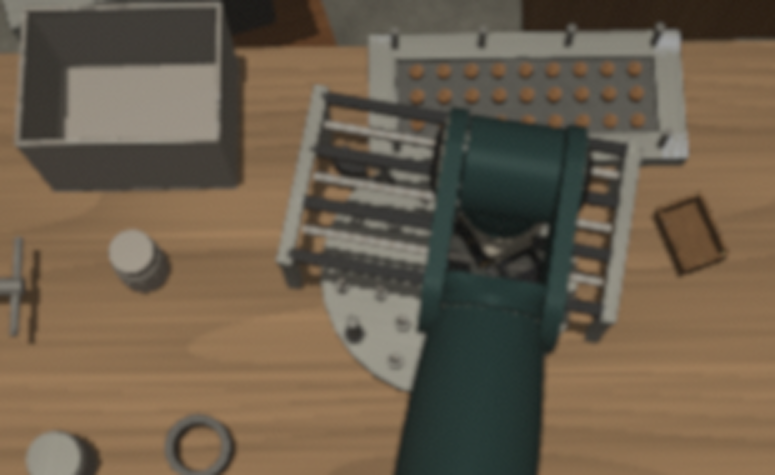

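View pics/side_16.png

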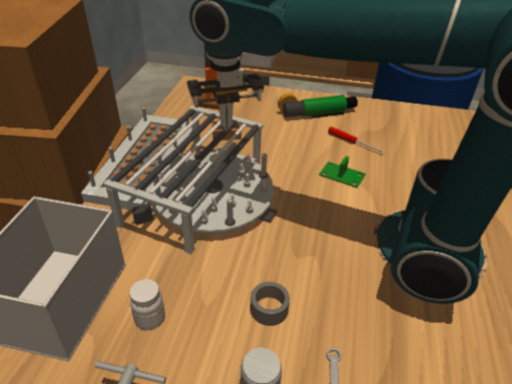

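The views show the front fixture empty with studs only (side (210,205)). Both plates are level under the hood at 65 mm top height, the posts are in the detent, the bystanders are unmoved and no plates are left on the bench. Handing in.

```bash
python3 -c "
from rig import *
print(finish_job())"
```

```text
the job is handed in; nothing more can be done
None
```

I found two plates on the bench; both are clicked home under the hood, the front fixture is empty and the table rests in a detent. I handed the job in at about 39 s (the hand-in returned no verdict).

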